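Index and lock the rotary work table

ROBOT

A 6-joint arm with a two-finger parallel gripper is mounted at the origin on a cart in front of the work surface, level with it; the furniture and walls round the work are solid. World frame = base frame: x ahead of the robot, y to its left, z up, the work surface at z = 0. Lengths are in m, angles in rad, forces in N, time in s.
With the tool pointing down it reaches from about 0.275 to 0.85 m from the base axis. Payload 5.2 kg.
Tool frame: the origin (TCP) lies at the very end of the fingers, on their centre line; the grasp point (between the pads) lies env.pinch_z behind it (env.pinch_z is the distance from the TCP to the grasp point, in m); z points along the fingers, y is the line along which they close (so a half turn about z gives the same grasp; the last joint's range is limited). The gripper opens to 85 mm and grips with 20 to 120 N. Pads are 22 mm wide; open, the fingers measure 114 mm over their backs; the gripper's body (76 mm by 85 mm) begins 54 mm behind the grasp point. The pads swing forward as they close: fully open they stand 13 mm farther back than shut.
Start: joints at [1.019, 0.259, 1.535, -0, 1.348, -0.203], TCP at [0.188, 0.517, 0.231] pointing down, gripper open.
Joint ranges: [-3.14, 3.14], [-0.91, 2.08], [0.19, 2.58], [-1.22, 4.36], [0.22, 2.71], [-3.12, 3.12]. Speed limits (rad/s): [2.57, 2.57, 3.14, 3.14, 3.14, 3.14].

INTERFACE

Orientations are given as a rotation vector (axis times angle).
In Python, from rig import env gives the robot as it stands. The module is installed in compiled form; this text tells all that it offers.
- The arm moves only by the tool step_arm, never from a script. Its argument "increments" is one flat list of numbers, 7 for each row, row after row: the closure, from 0 (fully open) to 1 (shut), then the shift along the tool's x, y, z in cm, then the turn, a rotation vector about the tool's x, y, z in rad. A call has 1 to 8 rows; each row is the pose to reach, as a shift and turn from the pose commanded when the call began, along the tool's axes at that moment; what a row does not reach only later rows make up. A row lasts 1/8 s, in which the tool goes at most 62.5 mm and 10.7 degrees, less where a joint would pass 70% of its speed; a pose out of reach is approached as far as the arm can. A call with a gripper value outside its range is refused whole. The fingers move at their own pace and stop on an object; the grip force is fixed at half the most. Time passes only in rows, so rows that repeat a pose let the fingers close. It gives the time, the measured TCP pose, the force, the opening and the grip force at its end, in the units of the state.
- env.sense(): the state, without advancing time (a new reading comes with each control period).
- env.snapshot(name): name is "side" or "top"; returns a dict with "image" (384x512x3 uint8, red, green, blue), "z_map" (384x512 float32, m along the optical axis (not along the pixel's ray), 0 where there is no reading), "fx", "fy", "cx", "cy" (pixels), "T" (4x4, takes a point from camera to world coordinates). Camera axes: x right, y up, looking along -z (the intrinsics and any distortion apply to the point x, -y, -z); pixel columns grow to the right and rows downward; lengths in m; the calibration is good to about 2 mm. A picture is of the moment at which its call begins.
- env.sign_off(): hands the job in; it is judged then, once.
The state is a dict: "time_s": time; "joint_pos": joint angles; "dq": joint speeds; "tau": joint torques, N m; "eef_pos": TCP position; "tcp_rot": TCP orientation; "ft_force": force on the tool from outside, world axes, zero at the start; "moment": the same for the moment, N m; "width": opening from 0.0 (shut) to 1.0 (fully open); "grip_force": force on a finger pad.
Only numpy, scipy, OpenCV 4.12 (cv2) and the standard library are available. Lean on these libraries where they do the work, as an engineer would, in place of code of your own. Each camera call takes 0.05 s, during which the arm holds its last target. There are 200 camera calls.

TASK

Take the lock pin out of its wooden block and stand it in the hole of the dark bush block on the turntable, then turn the table gently (the red post is there to push on) the short way towards the yellow pointer, slowly, until the pin drops fully home into the hidden socket near the pointer and locks the table. The pointer is only a rough guide, so feel for the stop and never force the table. Let go of everything and leave the tape measure and the blue box where they are.

Things in the scene. Friction and masses are not known exactly. Their poses are not given: they have to be found in the camera images.
- turntable: Round aluminium turntable, 230 mm across, top 40 mm above the bench. Origin on the vertical spindle axis at bench height; x axis points to the bush block, -x to the red post, z up. Turns about z with a light drag (about 2 N at the post), stays where left. A pine block (44 x 140 mm, top 78 mm above the bench) is fixed across its middle, its length along the table's y.
- bush (a point): Centre of the mouth of the upright through hole in the dark bush block on the turntable (34 x 34 mm, top 60 mm above the bench, turns with the table). Hole 14 mm across with a 2.5 mm chamfer, 90 mm from the spindle axis, 33 mm deep; under it lies the flat top of the fixed grey base plate (250 mm square), 24 mm above the bench.
- post (a point): Centre of the top of the upright red push post on the turntable: 16 mm in diameter, red from 46 to 101 mm above the bench, on a 28 mm wide, 6 mm high foot; 90 mm from the spindle axis, straight across the table from the bush block.
- index_pointer: Fixed dark clip with a yellow point at the edge of the base plate, 112 to 134 mm from the spindle axis, 45 mm high. Origin on the spindle axis at bench height; x axis points to the clip: the rough index direction. The bush starts 18 to 91 degrees from it; the table can be turned 50 degrees past it.
- pointer_tip (a point): Tip of the yellow point, 113 mm from the spindle axis. The one hidden socket in the base plate (hole 15 mm across, 1.5 mm chamfer, 18 mm deep, 90 mm from the axis, covered by the turntable) lies near the pointer's direction, but up to 26 mm (along its 90 mm circle) to either side of it.
- lock_pin: Lock pin, 80 to 170 g: steel shaft 12 mm in diameter, 48 mm long with tapered tip, under a black knob 24 mm in diameter and 31 mm high with a yellow band. Origin at the tip of the shaft, z towards the knob. Starts upright in a fixed wooden block (60 x 60 x 45 mm; hole 14 mm wide, 35 mm deep), tip 10 mm, knob 58 to 89 mm above the bench.
- pin_tip (a point): Tip of the lock pin's shaft. In the bush it first rides on the base plate, 24 mm above the bench (knob 72 to 103 mm). When the bush passes slowly (20 mm/s or less) over the socket the pin drops 12 mm by its own weight: the knob rests on the bush block, tip 12 mm above the bench, and the table is locked within a few mm of play.
- tape_measure: Loose green tape measure, 40 x 84 x 65 mm, a bystander; origin under its centre.
- spark_plug_box: Loose blue cardboard box, 30 x 90 x 30 mm, a bystander; origin under its centre.
Things that resemble listed ones, but are neither listed nor needed, are in the scene too. What is meant by the lock_pin is not green or white, and is the larger of those in its own colour.

How it is judged:
By the outcome, as a careful person would: the job done as asked, in the order asked, and still so for the second after the job is handed in, with the robot touching nothing.
It also fails if it takes over 67 s, if anything falls off the work surface, if the arm or the gripper's body presses on something with over 40 N, if the wrist force passes 120 N, or if a joint passes its speed limit or range.

## Working session

There is one attempt and no reset: what is moved stays moved. The work goes in short steps, Python scripts to look and compute and a tool call to move; the robot and the scene stay as the last step left them, time stands still between calls to the robot, and variables do not carry over. Pictures are saved under pics/ and viewed, at most 10 in all, crops included, and the job is handed in when it is done.

Besides the shell and the picture viewer there is one more tool, called after ">>>" in YAML: its name, and indented under it one key for each argument. step_arm: Moves the arm, as the interface text tells. Its arguments: {"type":"object","properties":{"increments":{"type":"array","items":{"type":"number"}}},"required":["increments"]}

```bash
mkdir -p pics
cat > h.py <<'E'
import numpy as np, cv2, pickle
from rig import env
def snap(n,tag):
    s=env.snapshot(n); pickle.dump(s,open(f'pics/{tag}.pkl','wb'))
    cv2.imwrite(f'pics/{tag}.png',s['image'][:,:,::-1]); return s
def load(tag): return pickle.load(open(f'pics/{tag}.pkl','rb'))
def ray(s,u,v):
    d=np.array([(u-s['cx'])/s['fx'],-(v-s['cy'])/s['fy'],-1.]); T=np.array(s['T']); return T[:3,3],T[:3,:3]@d
def onz(s,u,v,z):
    o,d=ray(s,u,v); return o+d*(z-o[2])/d[2]
def dep(s,u,v):
    o,d=ray(s,u,v); return o+d*s['z_map'][int(round(v)),int(round(u))]
def cloud(s):
    v,u=np.mgrid[:384,:512]; z=s['z_map']
    p=np.stack([(u-s['cx'])/s['fx']*z,-(v-s['cy'])/s['fy']*z,-z],-1); T=np.array(s['T'])
    return p@T[:3,:3].T+T[:3,3]
def two(s1,p1,s2,p2):
    o1,d1=ray(s1,*p1);o2,d2=ray(s2,*p2);d1/=np.linalg.norm(d1);d2/=np.linalg.norm(d2)
    t=np.linalg.lstsq(np.stack([d1,-d2],1),o2-o1,rcond=None)[0]
    a=o1+t[0]*d1;b=o2+t[1]*d2; return (a+b)/2,np.linalg.norm(a-b)
E
python3 - <<'E'
from h import *
for n in('side','top'):
    s=snap(n,n+'0'); print(n,{k:(v if k!='T' else np.round(v,3).tolist()) for k,v in s.items() if k not in('image','z_map')})
print(env.sense(),env.pinch_z)
E
```

```text
side {'fx': 463.7455528817407, 'fy': 463.7455528817407, 'cx': 252.79892029071374, 'cy': 187.5874005791055, 'T': [[1.0, 0.011, 0.029, 0.581], [0.022, 0.387, -0.922, -1.126], [-0.021, 0.922, 0.387, 0.536], [0.0, 0.0, 0.0, 1.0]]}
top {'fx': 380.4745009953789, 'fy': 380.4745009953789, 'cx': 255.70393021088435, 'cy': 190.70446755605013, 'T': [[0.02, 0.999, -0.039, 0.501], [-1.0, 0.019, -0.012, -0.021], [-0.011, 0.039, 0.999, 1.079], [0.0, 0.0, 0.0, 1.0]]}
{'time_s': 0.1, 'joint_pos': array([ 1.01921332e+00,  2.59243861e-01,  1.53595538e+00, -4.09452520e-06,
        1.34798873e+00, -2.02783198e-01]), 'dq': array([ 7.12411458e-05, -1.62665256e-03, -4.27718994e-03,  1.02091677e-03,
       -3.54189453e-04,  1.18622535e-03]), 'tau': array([ 2.28051198e-03, -4.46970320e+01, -2.91246772e+01, -1.54203362e-04,
        6.42740837e-03,  9.26796406e-05]), 'eef_pos': array([0.1876977 , 0.51649105, 0.23057928]), 'tcp_rot': array([-5.45017432e-01, -3.09336174e+00,  2.33163976e-03]), 'ft_force': array([-0.76086985, -0.67497928, -0.22914506]), 'moment': array([-0.00095013,  0.0289566 ,  0.0099503 ]), 'grip_force': 0.0, 'width': 0.9980249319773681} 0.0187
```

View pics/side0.png

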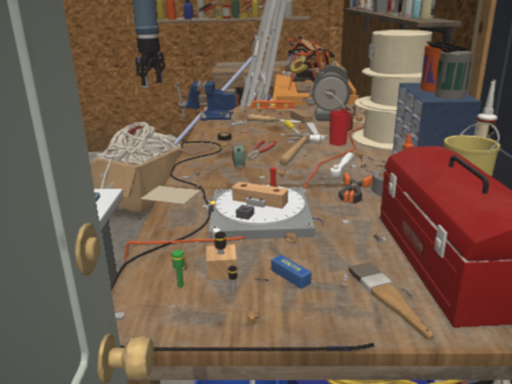

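View pics/top0.png

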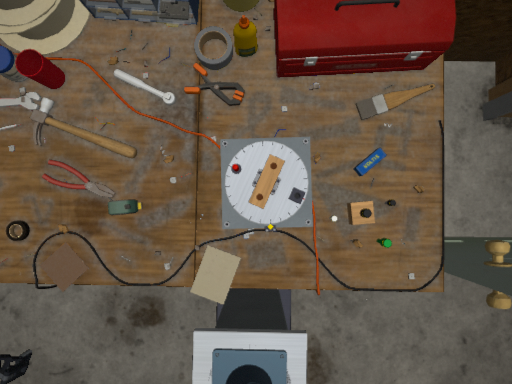

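The side view shows the turntable at (262,208), the bush at (245,211), the post at (272,177), the wooden block with a black-knobbed pin at (220,240), and the pointer at (212,203). In the top view these are the table (267,182), bush (298,196), post (236,168) and pointer (270,227).

Pin candidates (top pixels):
- Black in the wooden block (365,213).
- Small black (391,203).
- Green (386,243).
- White (334,218).

The one in the block fits: it is black, the larger of the two black ones, and stands in the wooden block. I'll confirm it in a crop.

Run:
```python
from h import *
a=load('side0')['image'][:,:,::-1];b=load('top0')['image'][:,:,::-1]
c=cv2.resize(a[160:300,160:330],None,fx=4.2,fy=4.2,interpolation=cv2.INTER_CUBIC)[:590,:400]
c1=cv2.resize(a[165:290,160:320],(400,312),interpolation=cv2.INTER_CUBIC)
c2=cv2.resize(b[130:255,215:405],(400,263),interpolation=cv2.INTER_CUBIC)
L=cv2.resize(a[215:295,160:250],(400,356),interpolation=cv2.INTER_CUBIC)
L2=cv2.resize(b[190:255,320:400],(400,325),interpolation=cv2.INTER_CUBIC)[:,:]
o=np.zeros((600,800,3),np.uint8)
o[:312,:400]=c1;o[312:575,:400]=c2;o[:300,400:]=L[:300];o[300:600,400:]=L2[:300]
cv2.imwrite('pics/crop1.png',o)
# masks
for n in('side0','top0'):
    s=load(n);h=cv2.cvtColor(s['image'],cv2.COLOR_RGB2HSV);P=cloud(s)
    print(n)
    roi=(P[...,0]>.2)&(P[...,0]<.75)&(P[...,1]>-.45)&(P[...,1]<.2)&(P[...,2]>.008)&(P[...,2]<.13)
    for nm,m in dict(red=((h[...,0]<8)|(h[...,0]>172))&(h[...,1]>150),yel=(h[...,0]>22)&(h[...,0]<34)&(h[...,1]>150)&(h[...,2]>100),dark=(h[...,2]<75)).items():
        k,l,st,ce=cv2.connectedComponentsWithStats((m&roi).astype(np.uint8))
        for i in range(1,k):
            if st[i,4]>=4: q=P[l==i]; print(nm,st[i].tolist(),ce[i].round(1),np.median(q,0).round(3),'zmax',q[:,2].max().round(3))
```

```text
side0
red [271, 167, 5, 19, 80] [272.8 176.4] [0.6   0.039 0.079] zmax 0.103
red [234, 237, 4, 1, 4] [235.5 237. ] [ 0.508 -0.169  0.009] zmax 0.01
yel [211, 202, 4, 2, 7] [212.3 202.4] [ 0.443 -0.053  0.046] zmax 0.047
yel [216, 239, 6, 1, 6] [218.5 239. ] [ 0.485 -0.31   0.083] zmax 0.084
yel [172, 257, 11, 3, 17] [176.8 258.3] [ 0.41  -0.367  0.073] zmax 0.075
yel [230, 271, 4, 2, 5] [231.2 271.8] [ 0.513 -0.384  0.053] zmax 0.055
dark [202, 189, 2, 4, 4] [202.5 190.5] [0.396 0.113 0.01 ] zmax 0.011
dark [209, 206, 4, 9, 21] [210.4 209.5] [ 0.438 -0.065  0.032] zmax 0.043
dark [237, 209, 16, 10, 90] [244.3 213.9] [ 0.528 -0.136  0.053] zmax 0.06
dark [215, 232, 11, 6, 53] [220.  234.7] [ 0.488 -0.305  0.09 ] zmax 0.092
dark [215, 240, 11, 9, 77] [220.2 244. ] [ 0.487 -0.31   0.071] zmax 0.08
dark [119, 265, 5, 7, 8] [120.9 267.9] [ 0.274 -0.297  0.008] zmax 0.01
dark [229, 266, 8, 5, 30] [232.3 268.1] [ 0.515 -0.38   0.058] zmax 0.06
dark [229, 273, 8, 7, 44] [232.6 276. ] [ 0.517 -0.384  0.043] zmax 0.051
dark [114, 274, 5, 6, 11] [116.  276.2] [ 0.272 -0.328  0.009] zmax 0.01
da
[... 1543 characters left out ...]
[183.8 262.4] [0.339 0.188 0.01 ] zmax 0.011
dark [323, 264, 3, 4, 6] [323.8 265.5] [ 0.338 -0.202  0.009] zmax 0.012
dark [328, 271, 4, 4, 7] [329.6 272.6] [ 0.317 -0.22   0.009] zmax 0.009
dark [333, 275, 8, 8, 12] [336.5 278.9] [ 0.3   -0.239  0.009] zmax 0.011
dark [345, 284, 3, 4, 4] [345.8 285.5] [ 0.284 -0.264  0.009] zmax 0.01
dark [355, 288, 3, 2, 4] [355.8 288.5] [ 0.276 -0.292  0.009] zmax 0.009
dark [364, 288, 5, 3, 7] [366.4 289.3] [ 0.275 -0.323  0.009] zmax 0.01
dark [384, 289, 3, 2, 4] [385.2 289.5] [ 0.275 -0.375  0.008] zmax 0.009
dark [388, 289, 6, 2, 7] [390.1 289.6] [ 0.275 -0.387  0.009] zmax 0.013
dark [407, 289, 4, 1, 4] [408.5 289. ] [ 0.278 -0.438  0.009] zmax 0.011
```

View pics/crop1.png

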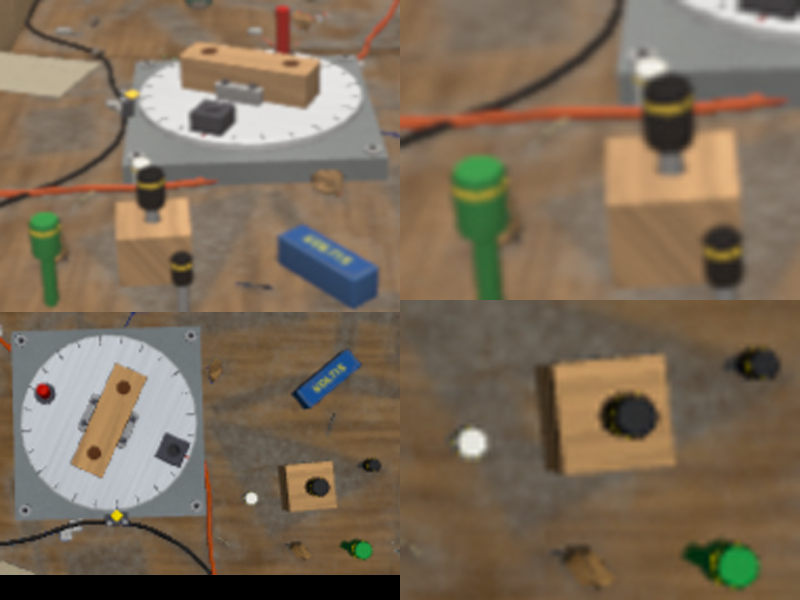

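The crop confirms it: the large black, yellow-banded knob stands in the wooden block, and the smaller black one next to it and the green one are decoys. Next I'll measure precisely in both views.

```bash
cat >> h.py <<'E'
def topc(s,zl,zh,c,r,hs=None,f=None):
    """min-area-rect/circle centre of the pixels whose depth height is in band, cast on plane z"""
    P=cloud(s); m=(P[...,2]>zl)&(P[...,2]<zh)&(np.hypot(P[...,0]-c[0],P[...,1]-c[1])<r)
    if f is not None: m&=f(cv2.cvtColor(s['image'],cv2.COLOR_RGB2HSV))
    q=P[m]; return q,m
E
python3 - <<'E'
from h import *
S,T=load('side0'),load('top0')
dark=lambda h:h[...,2]<90
R={}
for nm,zl,zh,c,r,f,z in (('knob',.084,.094,(.487,-.298),.03,None,.089),('bush',.0565,.066,(.529,-.126),.035,dark,.060),('post',.096,.107,(.599,.042),.02,None,.101),('blk',.04,.049,(.487,-.29),.055,None,.045),('ptr',.043,.051,(.446,-.05),.02,lambda h:(h[...,0]>20)&(h[...,0]<36)&(h[...,1]>120),.045)):
    pts=[]
    for n,s in(('S',S),('T',T)):
        q,m=topc(s,zl,zh,c,r,f=f)
        v,u=np.nonzero(m)
        k=cv2.minAreaRect(np.stack([u,v],1).astype(np.float32))
        w=np.array([onz(s,a,b,z)[:2] for a,b in zip(u,v)],np.float32)
        rc=cv2.minAreaRect(w); cc=cv2.minEnclosingCircle(w)
        px=(u.mean(),v.mean()); pts.append(px)
        print(nm,n,len(u),'px',np.round(px,1),'med z',np.median(q[:,2]).round(4),'mean',w.mean(0).round(4),'rect',np.round(rc[0],4),np.round(rc[1],4),round(rc[2],1),'circ',np.round(cc[0],4),round(cc[1],4))
    p,g=two(S,pts[0],T,pts[1]); print('   tri',p.round(4),g.round(4))
# disc: white pixels ellipse -> circle fit on z=.04
for n,s in(('S',S),('T',T)):
    q,m=topc(s,.036,.046,(.562,-.04),.16,f=lambda h:(h[...,1]<60)&(h[...,2]>120))
    k,l,st,ce=cv2.connectedComponentsWithStats(m.astype(np.uint8)); 
    m=np.uint8(l==1+st[1:,4].argmax())
    ct=max(cv2.findContours(m,0,1)[0],key=cv2.contourArea)
    hull=cv2.convexHull(ct)[:,0]
    w=np.array([onz(s,a,b,.04)[:2] for a,b in hull])
    A=np.c_[2*w,np.ones(len(w))];x=np.linalg.lstsq(A,(w**2).sum(1),rcond=None)[0]
    print('disc',n,x[:2].round(4),np.sqrt(x[2]+x[0]**2+x[1]**2).round(4),cv2.minEnclosingCircle(w.astype(np.float32)))
E
```

```text
knob S 76 px [219.4 234.8] med z 0.0893 mean [ 0.4862 -0.3041] rect [ 0.4864 -0.3043] [0.0222 0.0334] 5.7 circ [ 0.4846 -0.3047] 0.017
knob T 68 px [366.3 212.6] med z 0.0883 mean [ 0.4883 -0.2974] rect [ 0.4884 -0.298 ] [0.0218 0.0221] 45.9 circ [ 0.4883 -0.2977] 0.0121
   tri [ 0.4869 -0.2984  0.0859] 0.0027
bush S 66 px [244.5 210.1] med z 0.0601 mean [ 0.5292 -0.1295] rect [ 0.528  -0.1296] [0.0321 0.0331] 74.3 circ [ 0.5301 -0.1287] 0.0197
bush T 112 px [296.6 195.7] med z 0.0605 mean [ 0.5293 -0.1192] rect [ 0.5299 -0.1194] [0.0317 0.0313] 67.0 circ [ 0.5297 -0.119 ] 0.0213
   tri [ 0.529  -0.1196  0.0553] 0.0008
post S 21 px [272.4 168.7] med z 0.1009 mean [0.5986 0.0401] rect [0.5988 0.0418] [0.0232 0.0134] 88.7 circ [0.599  0.0413] 0.0129
post T 29 px [234.5 166.2] med z 0.1004 mean [0.6009 0.0459] rect [0.6003 0.0459] [0.013  0.0129] 1.3 circ [0.6003 0.0459] 0.0076
   tri [0.5999 0.046  0.0989] 0.0024
blk S 462 px [220.2 254.5] med z 0.0461 mean [ 0.4859 -0.3067] rect [ 0.4862 -0.3033] [0.0594 0.0721] 6.6 circ [ 0.486  -0.3019] 0.0453
blk T 399 px [361.3 212.2] med z 0.0453 mean [ 0.4885 -0.2961] rect [ 0.4881 -0.2979] [0.0599 0.0613] 6.4 circ [ 0.4877 -0.2981] 0.0415
   tri [ 0.4866 -0.2978  0.0395] 0.0035
ptr S 14 px [212.  202.3] med z 0.0456 mean [ 0.4424 -0.0499] rect [ 0.4425 -0.051 ] [0.0102 0.0189] 5.7 circ [ 0.4412 -0.0511] 0.0096
ptr T 15 px [269.7 226.3] med z 0.0456 mean [ 0.4452 -0.0492] rect [ 0.4461 -0.05  ] [0.0115 0.0115] 46.1 circ [ 0.4461 -0.05  ] 0.0082
   tri [ 0.4438 -0.0493  0.0447] 0.0029
disc S [ 0.5637 -0.0428] 0.1161 ((0.5631933808326721, -0.04407437890768051), 0.11946064233779907)
disc T [ 0.5661 -0.0366] 0.114 ((0.5660603046417236, -0.0366007499396801), 0.11458346247673035)
```

```bash
cat >> h.py <<'E'
from scipy.spatial.transform import Rotation as Ro
def go(p,yaw):
    """shift (cm) and z-turn in tool axes to reach p with tool y along world angle yaw(deg)"""
    e=env.sense(); R=Ro.from_rotvec(e['tcp_rot']); a=np.radians(yaw)
    y=np.array([np.cos(a),np.sin(a),0]);z=np.array([0,0,-1.]);G=Ro.from_matrix(np.stack([np.cross(y,z),y,z],1))
    print('shift',(R.inv().apply(np.array(p)-e['eef_pos'])*100).round(2),'turn',(R.inv()*G).as_rotvec().round(3),'f',e['ft_force'].round(1),'t',e['time_s'])
E
python3 -c "
from h import *
go((.4876,-.2986,.2),0)"
```

```text
shift [-56.04 -66.35   3.14] turn [-2.000e-03  1.000e-03  1.222e+00] f [-0.8 -0.7 -0.2] t 0.1
```

>>> step_arm:
  increments: [0,-56,-66.4,3.1,0,0,1.222,0,-56,-66.4,3.1,0,0,1.222,0,-56,-66.4,3.1,0,0,1.222,0,-56,-66.4,3.1,0,0,1.222,0,-56,-66.4,3.1,0,0,1.222,0,-56,-66.4,3.1,0,0,1.222,0,-56,-66.4,3.1,0,0,1.222,0,-56,-66.4,3.1,0,0,1.222]

```text
time_s: 1.1
eef_pos: [0.3603, 0.0459, 0.2135]
tcp_rot: [2.223, 2.22, 0.001]
ft_force: [1.9, 0.4, 1.0]
width: 0.999
grip_force: 0.0
```

```bash
python3 -c "
from h import *
print(env.sense()['eef_pos'])
go((.4876,-.2986,.2),0)"
```

```text
[0.36030848 0.04588816 0.21349142]
shift [-34.43  12.77   1.35] turn [ 0.001 -0.    -0.001] f [1.9 0.4 1. ] t 1.1
```

>>> step_arm:
  increments: [0,-34.4,12.7,1.3,0,0,0,0,-34.4,12.7,1.3,0,0,0,0,-34.4,12.7,1.3,0,0,0,0,-34.4,12.7,1.3,0,0,0,0,-34.4,12.7,1.3,0,0,0,0,-34.4,12.7,1.3,0,0,0,0,-34.4,12.7,1.3,0,0,0,0,-34.4,12.7,1.3,0,0,0]

```text
time_s: 2.1
eef_pos: [0.4865, -0.2955, 0.1997]
tcp_rot: [-2.22, -2.219, -0.0]
ft_force: [1.3, 1.1, 0.6]
width: 1.002
grip_force: 0.0
```

```bash
python3 -c "
from h import *
e=env.sense();print(e['eef_pos'],e['tcp_rot'],np.abs(e['dq']).max())
go((.4876,-.2986,.058),0);snap('side','side1')
s=snap('top','top1')"
```

```text
[ 0.48650792 -0.29545402  0.19966176] [-2.22024089e+00 -2.21920060e+00 -3.39980143e-04] 0.027414685586705137
shift [-0.34  0.13 14.17] turn [-0.002 -0.002 -0.   ] f [1.3 1.1 0.6] t 2.1
```

View pics/side1.png

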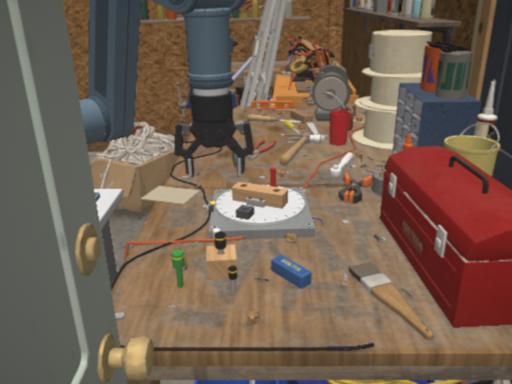

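The side view shows the open gripper, fingertips at (190,178) and (240,172), straight above the knob at (220,240). Next I descend.

>>> step_arm:
  increments: [0,-0.3,0.1,5,0,0,0,0,-0.3,0.1,8,0,0,0,0,-0.3,0.1,8,0,0,0,0,-0.3,0.1,8,0,0,0]

```text
time_s: 2.7
eef_pos: [0.4889, -0.299, 0.1221]
tcp_rot: [2.219, 2.221, 0.0]
ft_force: [1.3, 0.5, 0.4]
width: 0.999
grip_force: 0.0
```

```bash
python3 -c "
from h import *
e=env.sense();print(e['eef_pos'])
go((.4876,-.2986,.058),0)
s=snap('side','side2');P=cloud(s)
s1=load('side1');P=cloud(s1)
m=(P[...,2]<.225)&(P[...,2]>.19)&(abs(P[...,1]+.3)<.06)&(abs(P[...,0]-.4876)<.1);q=P[m]
for k in (q[:,0]<.487,q[:,0]>.487): print(k.sum(),q[k].min(0).round(4),q[k].max(0).round(4))
"
```

```text
[ 0.48888242 -0.29898182  0.12213856]
shift [ 0.05 -0.14  6.41] turn [0.002 0.001 0.001] f [1.3 0.5 0.4] t 2.7
32 [ 0.4284 -0.3084  0.215 ] [ 0.4406 -0.2867  0.225 ]
26 [ 0.5261 -0.3077  0.2159] [ 0.5376 -0.3016  0.2249]
```

>>> step_arm:
  increments: [0,0.05,-0.05,3.5,0,0,0,0,0.05,-0.05,6.4,0,0,0,0,0.05,-0.05,6.4,0,0,0,0,0.05,-0.05,6.4,0,0,0]

```text
time_s: 3.25
eef_pos: [0.4887, -0.2995, 0.0584]
tcp_rot: [2.219, 2.219, 0.0]
ft_force: [0.8, -0.1, -0.0]
width: 0.999
grip_force: 0.0
```

>>> step_arm:
  increments: [1,0,0,0,0,0,0,1,0,0,0,0,0,0,1,0,0,0,0,0,0,1,0,0,0,0,0,0,1,0,0,0,0,0,0,1,0,0,0,0,0,0,1,0,0,0,0,0,0,1,0,0,0,0,0,0]

```text
time_s: 4.25
eef_pos: [0.488, -0.2989, 0.057]
tcp_rot: [2.221, 2.221, 0.0]
ft_force: [-0.4, 0.4, 5.0]
width: 0.26
grip_force: 58.7
```

>>> step_arm:
  increments: [1,0,0,-1.5,0,0,0,1,0,0,-3,0,0,0,1,0,0,-5,0,0,0,1,0,0,-8,0,0,0,1,0,0,-8,0,0,0,1,0,0,-8,0,0,0]

```text
time_s: 5.0
eef_pos: [0.4872, -0.2983, 0.1362]
tcp_rot: [-2.221, -2.221, 0.0]
ft_force: [-1.1, -0.2, -1.5]
width: 0.264
grip_force: 59.4
```

```bash
python3 -c "
from h import *
e=env.sense();print(e['eef_pos'],e['width'],e['grip_force'])
go((.53,-.1195,.137),0)
s=snap('side','side3')
cv2.imwrite('pics/c3.png',cv2.resize(s['image'][130:290,130:340,::-1],(788,600)))
"
```

```text
[ 0.48715182 -0.29829328  0.13619748] 0.2636046113154027 59.394015446305275
shift [17.88  4.29 -0.07] turn [-0.001 -0.     0.   ] f [-1.1 -0.2 -1.5] t 5.0
```

View pics/c3.png

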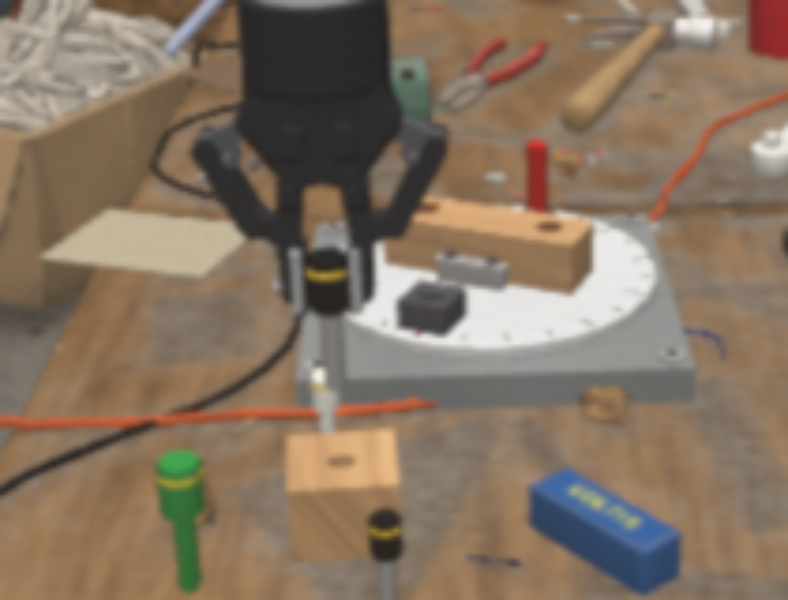

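The pin hangs straight in the gripper, shaft at (327,350) in the crop, with the block's hole empty at (341,462). I'll carry it over the bush, at (430,300) in the crop.

>>> step_arm:
  increments: [1,5,1.2,0,0,0,0,1,10,2.4,0,0,0,0,1,14,3.4,0,0,0,0,1,17.8,4.3,0,0,0,0,1,17.8,4.3,0,0,0,0,1,17.8,4.3,0,0,0,0,1,17.8,4.3,0,0,0,0]

```text
time_s: 5.92
eef_pos: [0.5303, -0.1217, 0.136]
tcp_rot: [-2.222, -2.22, 0.001]
ft_force: [0.2, 0.6, -1.1]
width: 0.26
grip_force: 59.4
```

```bash
python3 -c "
from h import *
e=env.sense();print(e['eef_pos'],e['width'],e['grip_force'])
go((.5302,-.1197,.118),0)
s=snap('side','side4');t=snap('top','top4')
o=np.hstack([cv2.resize(s['image'][150:250,190:290,::-1],(400,400),interpolation=2),cv2.resize(t['image'][150:250,250:350,::-1],(400,400),interpolation=2)])
cv2.imwrite('pics/c4.png',o)
"
```

```text
[ 0.53029478 -0.12165815  0.13604175] 0.2601953830914757 59.44525385275483
shift [ 0.2  -0.01  1.8 ] turn [-0.001  0.    -0.001] f [ 0.2  0.6 -1.1] t 5.925
```

View pics/c4.png

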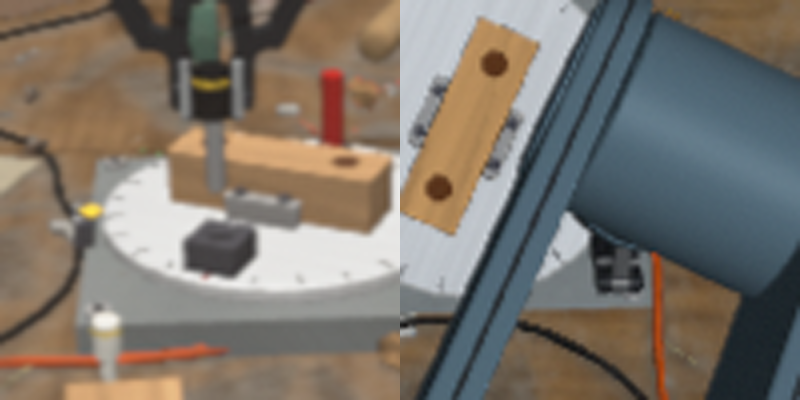

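In the side crop the tip is at (215,190) (full 243.7,197.5) and the bush mouth around (221,230) (full 245.2,207.5). I'll compare the two through the side camera.

```bash
python3 -c "
from h import *
s=load('side4');im=s['image'];g=cv2.cvtColor(im,cv2.COLOR_RGB2GRAY)
# shaft columns
for v in range(182,199): 
    r=g[v,236:252]; print(v,r.tolist())
print('bush')
for v in range(200,214): print(v,g[v,234:258].tolist())
P=cloud(s)
for v in range(182,199,3): print(v,P[v,243].round(4),P[v,244].round(4))
print(onz(s,243.7,197.5,.089),onz(s,245.2,207.5,.06))
"
```

```text
182 [130, 146, 161, 164, 148, 125, 117, 120, 119, 119, 134, 141, 135, 131, 123, 115]
183 [151, 169, 180, 179, 161, 131, 118, 119, 117, 119, 144, 160, 168, 174, 163, 148]
184 [176, 180, 182, 180, 157, 127, 118, 119, 116, 113, 135, 165, 180, 184, 181, 174]
185 [180, 180, 180, 173, 144, 116, 115, 119, 116, 110, 126, 162, 181, 182, 182, 182]
186 [176, 175, 177, 173, 152, 125, 115, 119, 117, 119, 146, 172, 178, 179, 179, 180]
187 [169, 170, 173, 175, 166, 137, 119, 119, 117, 122, 155, 173, 177, 177, 176, 177]
188 [142, 150, 159, 166, 163, 136, 119, 119, 117, 122, 153, 172, 176, 176, 177, 175]
189 [122, 126, 130, 133, 131, 119, 115, 119, 117, 118, 140, 161, 169, 171, 174, 176]
190 [117, 117, 119, 120, 118, 112, 114, 119, 117, 111, 116, 129, 139, 147, 156, 163]
191 [115, 115, 117, 118, 117, 111, 114, 118, 116, 109, 108, 116, 121, 126, 130, 132]
192 [114, 114, 114, 115, 114, 109, 114, 118, 117, 109, 109, 116, 121, 122, 122, 121]
193 [115, 114, 114, 113, 113, 108, 113, 118, 117, 109, 107, 113, 119, 120, 120, 120]
194 [117, 117, 117, 116, 112, 109, 112, 119, 117, 109, 105, 109, 115, 117, 117, 
[... 1698 characters left out ...]
 75, 77, 80, 84, 87, 89, 89, 87, 78, 66, 59, 57, 94, 169, 221, 230, 230]
212 [227, 175, 105, 68, 66, 67, 67, 69, 68, 70, 72, 74, 75, 76, 72, 65, 60, 59, 57, 92, 168, 220, 229, 230]
213 [228, 184, 115, 71, 66, 67, 66, 67, 67, 67, 67, 67, 68, 67, 64, 60, 58, 57, 58, 97, 173, 220, 229, 228]
182 [ 0.5276 -0.1277  0.1315] [ 0.5299 -0.1271  0.1313]
185 [ 0.5275 -0.1297  0.1248] [ 0.5297 -0.1286  0.1243]
188 [ 0.5271 -0.1274  0.1163] [ 0.5294 -0.1259  0.1156]
191 [ 0.5267 -0.1247  0.1075] [ 0.5294 -0.1299  0.1097]
194 [ 0.5267 -0.1282  0.1013] [ 0.529  -0.1279  0.1012]
197 [ 0.5264 -0.127   0.0931] [ 0.5288 -0.128   0.0935]
[ 0.52769184 -0.12078094  0.089     ] [ 0.5302434  -0.11496597  0.06      ]
```

>>> step_arm:
  increments: [1,0.12,0.1,0.6,0,0,0,1,0.12,0.1,1.5,0,0,0,1,0.12,0.1,2.3,0,0,0,1,0.12,0.1,2.8,0,0,0,1,0.12,0.1,3.2,0,0,0,1,0.12,0.1,3.6,0,0,0,1,0.12,0.1,3.6,0,0,0]

```text
time_s: 6.9
eef_pos: [0.5315, -0.1194, 0.1002]
tcp_rot: [-2.221, -2.221, 0.0]
ft_force: [0.0, -0.3, -1.1]
width: 0.264
grip_force: 59.4
```

>>> step_arm:
  increments: [1,0,0,0.6,0,0,0,1,0,0,1.2,0,0,0,1,0,0,1.8,0,0,0,1,0,0,2.3,0,0,0,1,0,0,2.6,0,0,0,1,0,0,2.6,0,0,0]

```text
time_s: 7.65
eef_pos: [0.5315, -0.1194, 0.0742]
tcp_rot: [-2.221, -2.221, 0.0]
ft_force: [0.3, -0.8, -1.6]
width: 0.26
grip_force: 59.5
```

>>> step_arm:
  increments: [0.4,0,0,0,0,0,0,0.4,0,0,0,0,0,0,0.4,0,0,0,0,0,0,0.4,0,0,0,0,0,0,0.4,0,0,0,0,0,0]

```text
time_s: 8.28
eef_pos: [0.5317, -0.1195, 0.0745]
tcp_rot: [2.221, 2.221, 0.0]
ft_force: [-0.5, -0.6, -0.1]
width: 0.6
grip_force: 0.0
```

>>> step_arm:
  increments: [0.4,0,0,-2,0,0,0,0.4,0,0,-5,0,0,0,0.4,0,0,-9,0,0,0,0.4,0,0,-12,0,0,0,0.4,0,0,-12,0,0,0]

```text
time_s: 8.9
eef_pos: [0.5332, -0.1201, 0.1972]
tcp_rot: [2.218, 2.218, 0.003]
ft_force: [-0.3, -0.2, -0.5]
width: 0.603
grip_force: 0.0
```

```bash
python3 -c "
from h import *
e=env.sense();print(e['eef_pos'],e['width'],e['grip_force'])
s=snap('side','side5')
cv2.imwrite('pics/c5.png',cv2.resize(s['image'][120:270,180:330,::-1],(600,600),interpolation=2))
P=cloud(s);m=(P[...,2]>.065)&(P[...,2]<.12)&(np.hypot(P[...,0]-.53,P[...,1]+.12)<.03);q=P[m];print(q.min(0),q.max(0),len(q))
"
```

```text
[ 0.53323075 -0.12013677  0.19723701] 0.6025984240568449 0.0
[ 0.51646414 -0.1339559   0.06543887] [ 0.54031122 -0.11206338  0.10640486] 154
```

View pics/c5.png

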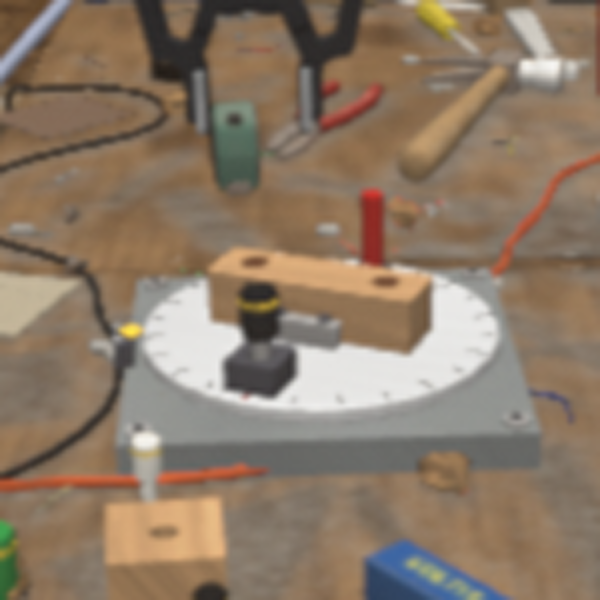

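The pin stands in the bush: knob at (262,310) in the crop, on the block at (262,368), riding at knob top about 0.104. Next I move the closed gripper behind the red post, which is at (373,225).

>>> step_arm:
  increments: [1,5,0.8,0,0,0,0.15,1,10,1.6,0,0,0,0.3,1,15,2.4,0,0,0,0.401,1,18.3,2.6,0,0,0,0.401,1,18.3,2.6,0,0,0,0.401,1,18.3,2.6,0,0,0,0.401]

```text
time_s: 9.7
eef_pos: [0.557, 0.0631, 0.1933]
tcp_rot: [-2.618, -1.735, 0.003]
ft_force: [-0.6, -0.5, 0.8]
width: 0.001
grip_force: 0.0
```

```bash
python3 -c "
from h import *
e=env.sense();print(e['eef_pos'],e['width'])
go((.5586,.063,.072),-23)"
```

```text
[0.55704646 0.06307329 0.19328923] 0.000736252848148548
shift [ 0.07  0.17 12.13] turn [-0.002  0.001  0.001] f [-0.6 -0.5  0.8] t 9.7
```

>>> step_arm:
  increments: [1,0,0,4,0,0,0,1,0,0,8,0,0,0,1,0,0,11,0,0,0,1,0,0,12.1,0,0,0,1,0,0,12.1,0,0,0,1,0,0,12.1,0,0,0]

```text
time_s: 10.45
eef_pos: [0.5588, 0.0631, 0.0748]
tcp_rot: [2.618, 1.733, 0.003]
ft_force: [0.4, 0.7, 0.5]
width: -0.0
grip_force: 0.0
```

```bash
python3 -c "
from h import *
e=env.sense();print(e['eef_pos'],e['width'])
go((.5586,.063,.072),-23)
s=snap('side','side6')
t=snap('top','top6')
cv2.imwrite('pics/c6.png',np.hstack([cv2.resize(s['image'][120:240,200:320,::-1],(400,400),interpolation=2),cv2.resize(t['image'][120:240,200:320,::-1],(400,400),interpolation=2)]))
"
```

```text
[0.55875591 0.06305137 0.0748028 ] -0.0003603372270105335
shift [-0.01 -0.01  0.28] turn [ 0.002 -0.001 -0.   ] f [0.4 0.7 0.5] t 10.45
```

View pics/c6.png

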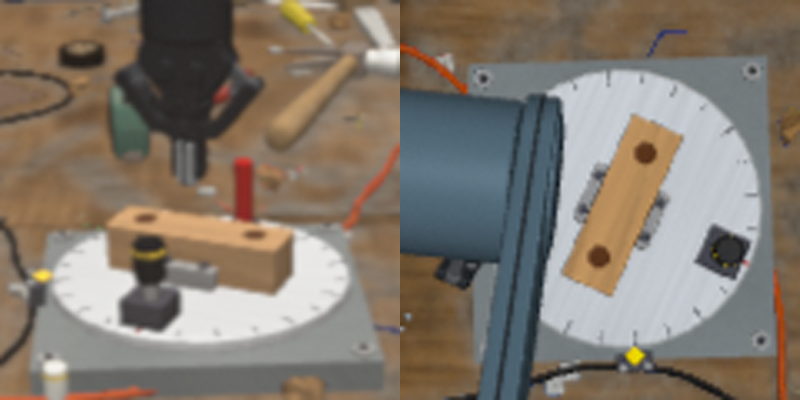

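The fingers at (188,175) stand free, just behind the red post at (243,190). The pin rides in the bush in both views. I'll close the gap, then push along the arc.

>>> step_arm:
  increments: [1,0,0.6,0,0,0,0,1,0,1.2,0,0,0,0,1,0,1.6,0,0,0,0,1,0,1.8,0,0,0,0,1,0,1.95,0,0,0,0,1,0,2.1,0,0,0,0]

```text
time_s: 11.3
eef_pos: [0.5769, 0.0553, 0.0734]
tcp_rot: [-2.619, -1.735, 0.0]
ft_force: [-0.1, -0.2, -0.2]
width: -0.005
grip_force: 0.0
```

>>> step_arm:
  increments: [1,0.044,0.18,0,0,0,0.02,1,0.085,0.362,0,0,0,0.04,1,0.122,0.544,0,0,0,0.06,1,0.155,0.727,0,0,0,0.08,1,0.185,0.91,0,0,0,0.1,1,0.211,1.094,0,0,0,0.12,1,0.233,1.278,0,0,0,0.14,1,0.251,1.463,0,0,0,0.16]

```text
time_s: 12.3
eef_pos: [0.5916, 0.0523, 0.0735]
tcp_rot: [-2.75, -1.518, -0.0]
ft_force: [-2.2, 4.0, 1.4]
width: 0.001
grip_force: 1.8
```

```bash
cat >> h.py <<'E'
def bushang(tag):
    t=snap('top',tag);h=cv2.cvtColor(t['image'],cv2.COLOR_RGB2HSV);P=cloud(t)
    r=np.hypot(P[...,0]-.566,P[...,1]+.037)
    m=(P[...,2]>.055)&(P[...,2]<.12)&(r>.06)&(r<.115)&(h[...,2]<90)&(P[...,1]<.02)
    q=P[m]; b=q[q[:,2]<.066]
    if len(b): c=b.mean(0); print('bush n',len(b),c.round(4),'ang',np.degrees(np.arctan2(c[1]+.037,c[0]-.566)).round(1))
    if len(q): print('knob top z',np.percentile(q[:,2],95).round(4),'n',(q[:,2]>.075).sum())
    e=env.sense(); print(e['eef_pos'].round(4),e['ft_force'].round(1),e['time_s'])
E
python3 -c "
from h import *
bushang('top7')"
```

```text
bush n 63 [ 0.5212 -0.1119  0.0604] ang -120.9
knob top z 0.1053 n 74
[0.5919 0.0521 0.0734] [-1.9  3.3  0.4] 12.35
```

>>> step_arm:
  increments: [1,0.044,0.18,0,0,0,0.02,1,0.085,0.362,0,0,0,0.04,1,0.122,0.544,0,0,0,0.06,1,0.155,0.727,0,0,0,0.08,1,0.185,0.91,0,0,0,0.1,1,0.211,1.094,0,0,0,0.12,1,0.233,1.278,0,0,0,0.14,1,0.251,1.463,0,0,0,0.16]

```text
time_s: 13.35
eef_pos: [0.6053, 0.0462, 0.0734]
tcp_rot: [-2.863, -1.293, -0.0]
ft_force: [-1.3, 4.1, -0.5]
width: 0.002
grip_force: 1.9
```

>>> step_arm:
  increments: [1,0.044,0.18,0,0,0,0.02,1,0.085,0.362,0,0,0,0.04,1,0.122,0.544,0,0,0,0.06,1,0.155,0.727,0,0,0,0.08,1,0.185,0.91,0,0,0,0.1,1,0.211,1.094,0,0,0,0.12,1,0.233,1.278,0,0,0,0.14,1,0.251,1.463,0,0,0,0.16]

```text
time_s: 14.35
eef_pos: [0.618, 0.0384, 0.0735]
tcp_rot: [2.957, 1.06, 0.0]
ft_force: [0.2, 4.9, -0.3]
width: -0.001
grip_force: 1.9
```

```bash
python3 -c "
from h import *
bushang('top8')"
```

```text
bush n 64 [ 0.499  -0.0959  0.0604] ang -138.7
knob top z 0.1055 n 68
[0.6182 0.0382 0.0736] [-0.5  4.2 -0.9] 14.4
```

>>> step_arm:
  increments: [1,0.044,0.18,0,0,0,0.02,1,0.085,0.362,0,0,0,0.04,1,0.122,0.544,0,0,0,0.06,1,0.155,0.727,0,0,0,0.08,1,0.185,0.91,0,0,0,0.1,1,0.211,1.094,0,0,0,0.12,1,0.233,1.278,0,0,0,0.14,1,0.251,1.463,0,0,0,0.16]

```text
time_s: 15.4
eef_pos: [0.6293, 0.0287, 0.0736]
tcp_rot: [3.032, 0.82, 0.0]
ft_force: [0.8, 4.5, 0.8]
width: -0.002
grip_force: 1.9
```

>>> step_arm:
  increments: [1,0.044,0.18,0,0,0,0.02,1,0.085,0.362,0,0,0,0.04,1,0.122,0.544,0,0,0,0.06,1,0.155,0.727,0,0,0,0.08]

```text
time_s: 15.9
eef_pos: [0.6342, 0.0232, 0.0735]
tcp_rot: [3.063, 0.699, 0.0]
ft_force: [0.5, 4.9, -0.4]
width: -0.005
grip_force: 1.9
```

```bash
python3 -c "
from h import *
bushang('top9')"
```

```text
bush n 55 [ 0.4867 -0.0805  0.0603] ang -151.3
knob top z 0.1052 n 71
[0.6343 0.0229 0.0735] [ 1.5  4.5 -0. ] 15.95
```

>>> step_arm:
  increments: [1,0.044,0.18,0,0,0,0.02,1,0.085,0.362,0,0,0,0.04,1,0.122,0.544,0,0,0,0.06]

```text
time_s: 16.32
eef_pos: [0.6377, 0.0189, 0.0735]
tcp_rot: [3.082, 0.606, 0.0]
ft_force: [1.8, 4.7, 0.6]
width: 0.0
grip_force: 1.9
```

>>> step_arm:
  increments: [1,0.033,0.135,0,0,0,0.015,1,0.065,0.271,0,0,0,0.03,1,0.094,0.408,0,0,0,0.045]

```text
time_s: 16.7
eef_pos: [0.64, 0.0154, 0.0735]
tcp_rot: [3.095, 0.537, 0.0]
ft_force: [1.6, 5.4, 0.6]
width: 0.001
grip_force: 1.8
```

>>> step_arm:
  increments: [1,0.033,0.135,0,0,0,0.015,1,0.065,0.271,0,0,0,0.03,1,0.094,0.408,0,0,0,0.045]

```text
time_s: 17.08
eef_pos: [0.6423, 0.0119, 0.0735]
tcp_rot: [3.107, 0.468, 0.0]
ft_force: [1.8, 5.1, -0.6]
width: -0.002
grip_force: 1.9
```

>>> step_arm:
  increments: [1,0.033,0.135,0,0,0,0.015,1,0.065,0.271,0,0,0,0.03,1,0.094,0.408,0,0,0,0.045]

```text
time_s: 17.45
eef_pos: [0.6444, 0.0082, 0.0735]
tcp_rot: [3.116, 0.398, 0.0]
ft_force: [1.1, 5.3, 0.7]
width: 0.001
grip_force: 1.9
```

>>> step_arm:
  increments: [1,0.033,0.135,0,0,0,0.015,1,0.065,0.271,0,0,0,0.03,1,0.094,0.408,0,0,0,0.045]

```text
time_s: 17.82
eef_pos: [0.6463, 0.0045, 0.0735]
tcp_rot: [3.124, 0.327, 0.0]
ft_force: [2.2, 4.9, -0.6]
width: 0.001
grip_force: 1.9
```

```bash
python3 -c "
from h import *
bushang('topa')"
```

```text
bush n 55 [ 0.4788 -0.0621  0.0606] ang -164.0
knob top z 0.1056 n 71
[0.6464 0.0043 0.0735] [ 1.4  3.9 -0.3] 17.875
```

>>> step_arm:
  increments: [1,0.033,0.135,0,0,0,0.015,1,0.065,0.271,0,0,0,0.03,1,0.094,0.408,0,0,0,0.045]

```text
time_s: 18.25
eef_pos: [0.6481, 0.0008, 0.0735]
tcp_rot: [3.131, 0.257, 0.0]
ft_force: [2.0, 3.9, -0.1]
width: 0.002
grip_force: 1.9
```

>>> step_arm:
  increments: [1,0.033,0.135,0,0,0,0.015,1,0.065,0.271,0,0,0,0.03,1,0.094,0.408,0,0,0,0.045]

```text
time_s: 18.62
eef_pos: [0.6497, -0.0031, 0.0735]
tcp_rot: [3.136, 0.186, 0.0]
ft_force: [1.4, 3.5, -0.3]
width: -0.001
grip_force: 1.8
```

>>> step_arm:
  increments: [1,0.033,0.135,0,0,0,0.015,1,0.065,0.271,0,0,0,0.03,1,0.094,0.408,0,0,0,0.045]

```text
time_s: 19.0
eef_pos: [0.651, -0.0072, 0.0735]
tcp_rot: [3.139, 0.116, -0.0]
ft_force: [1.4, 3.6, -1.3]
width: -0.002
grip_force: 1.5
```

```bash
python3 -c "
from h import *
bushang('topb')"
```

```text
bush n 30 [ 0.4742 -0.0579  0.0603] ang -167.2
knob top z 0.1019 n 7
[ 0.6511 -0.0074  0.0735] [1.6 2.8 0.4] 19.05
```

>>> step_arm:
  increments: [1,0.033,0.135,0,0,0,0.015,1,0.065,0.271,0,0,0,0.03,1,0.094,0.408,0,0,0,0.045]

```text
time_s: 19.42
eef_pos: [0.6522, -0.0111, 0.0734]
tcp_rot: [3.141, 0.045, -0.0]
ft_force: [1.5, 2.4, 0.5]
width: 0.003
grip_force: 1.2
```

```bash
python3 -c "
from h import *
s=snap('side','side7')
t=snap('top','top7b')
cv2.imwrite('pics/c7.png',np.hstack([cv2.resize(s['image'][120:240,200:320,::-1],(400,400),interpolation=2),cv2.resize(t['image'][120:240,200:320,::-1],(400,400),interpolation=2)]))
P=cloud(s);print(P[150:215,200:250][(P[150:215,200:250,2]>.065)&(P[150:215,200:250,1]<-.02)].max(0))
"
```

```text
[ 0.58104223 -0.03318523  0.53619814]
```

View pics/c7.png

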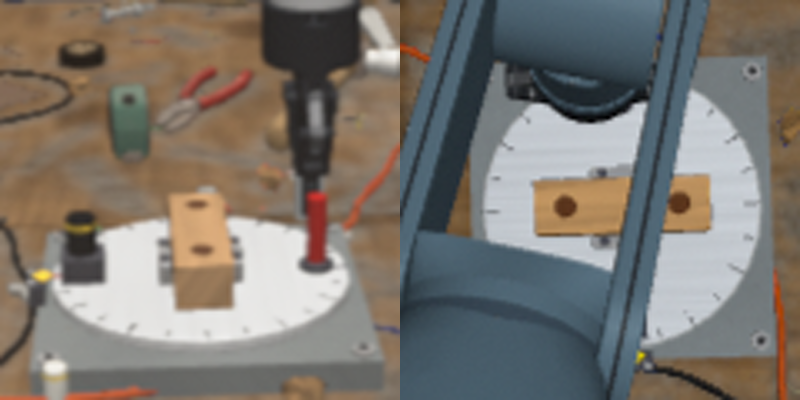

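The side crop shows the knob at (80,232) sitting directly on the bush block with no shaft visible, so it has probably dropped. The fingers are just behind the post at (316,230). I'll measure the knob height.

```bash
python3 -c "
from h import *
s=load('side7');h=cv2.cvtColor(s['image'],cv2.COLOR_RGB2HSV);P=cloud(s)
m=(np.hypot(P[...,0]-.476,P[...,1]+.037)<.035)&(P[...,2]>.03)&(h[...,2]<95);q=P[m];print(len(q),np.percentile(q[:,2],[5,50,95,99]),q[q[:,2]>.075].mean(0),q.min(0),q.max(0))
s5=load('side5');P=cloud(s5);h=cv2.cvtColor(s5['image'],cv2.COLOR_RGB2HSV)
m=(np.hypot(P[...,0]-.53,P[...,1]+.12)<.035)&(P[...,2]>.03)&(h[...,2]<95);q=P[m];print('before',np.percentile(q[:,2],[5,50,95,99]))
m=(h[...,0]>20)&(h[...,0]<36)&(h[...,1]>120)
for t in('side5','side7'):
  s=load(t);h=cv2.cvtColor(s['image'],cv2.COLOR_RGB2HSV);P=cloud(s);m=(h[...,0]>20)&(h[...,0]<36)&(h[...,1]>120)&(P[...,2]>.055)&(np.hypot(P[...,0]-.56,P[...,1]+.04)<.13)&(P[...,2]<.12);print(t,'band',P[m].mean(0) if m.any() else None,m.sum())
# pine block angle in side7 top view
t=load('top7b');h=cv2.cvtColor(t['image'],cv2.COLOR_RGB2HSV);P=cloud(t);m=(P[...,2]>.07)&(P[...,2]<.086)&(np.hypot(P[...,0]-.566,P[...,1]+.037)<.08)&(h[...,1]>80)
q=P[m][:,:2].astype(np.float32);print('pine',cv2.minAreaRect(q),np.degrees(np.arctan2(*np.linalg.svd(q-q.mean(0),full_matrices=False)[2][0][::-1])))
print(env.sense()['ft_force'])
"
```

```text
1017 [0.055664   0.49087892 0.52170294 0.52412423] [ 0.47796805 -0.04013909  0.46838906] [ 0.44153902 -0.06366142  0.04265871] [ 0.50999348 -0.02818856  0.5245117 ]
before [0.05497101 0.29630861 0.50007932 0.52161415]
side5 band [ 0.52933469 -0.12694528  0.09589703] 26
side7 band [ 0.47512954 -0.05154881  0.08520088] 22
pine ((0.5661609768867493, -0.0367150753736496), (0.04290050268173218, 0.1378369778394699), 3.399080276489258) -87.611
[2.10627611 1.77512487 0.92780284]
```

```bash
python3 -c "
from h import *
for t,c in(('side5',(.531,-.1225)),('side7',(.4765,-.044))):
  s=load(t);h=cv2.cvtColor(s['image'],cv2.COLOR_RGB2HSV);P=cloud(s)
  m=(np.hypot(P[...,0]-c[0],P[...,1]-c[1])<.02)&(P[...,2]>.07)&(P[...,2]<.125);q=P[m];print(t,len(q),np.percentile(q[:,2],[5,50,90,95,99]).round(4))
"
```

```text
side5 145 [0.0755 0.0925 0.1044 0.105  0.1054]
side7 100 [0.0719 0.0848 0.0924 0.0932 0.0937]
```

>>> step_arm:
  increments: [1,0.022,0.09,0,0,0,0.01,1,0.044,0.18,0,0,0,0.02]

```text
time_s: 19.77
eef_pos: [0.6527, -0.0127, 0.0735]
tcp_rot: [-3.142, -0.014, 0.0]
ft_force: [1.2, 2.3, 0.3]
width: -0.001
grip_force: 1.2
```

```bash
cat >> h.py <<'E'
def pine(tag):
    t=snap('top',tag);h=cv2.cvtColor(t['image'],cv2.COLOR_RGB2HSV);P=cloud(t);m=(P[...,2]>.07)&(P[...,2]<.086)&(np.hypot(P[...,0]-.566,P[...,1]+.037)<.08)&(h[...,1]>80)
    q=P[m][:,:2].astype(np.float32);r=cv2.minAreaRect(q);print('pine',np.round(r[1],4),round(r[2],2),len(q))
def knob(tag):
    s=snap('side',tag);h=cv2.cvtColor(s['image'],cv2.COLOR_RGB2HSV);P=cloud(s)
    m=(h[...,0]>20)&(h[...,0]<36)&(h[...,1]>120)&(P[...,2]>.055)&(np.hypot(P[...,0]-.56,P[...,1]+.04)<.13)&(P[...,2]<.12);print('band',P[m].mean(0).round(4),m.sum())
    v,u=np.nonzero((P[...,2]>.05)&(P[...,2]<.11)&(h[...,2]<95)&(np.hypot(P[...,0]-.476,P[...,1]+.045)<.04));print('dark px',u.mean().round(2),v.mean().round(2))
    v,u=np.nonzero((P[...,2]>.05)&(P[...,2]<.11)&(h[...,1]>150)&((h[...,0]<8)|(h[...,0]>172))&(np.hypot(P[...,0]-.65,P[...,1]+.03)<.06));print('post px',u.mean().round(2),v.mean().round(2))
E
python3 -c "
from h import *
pine('topc');knob('side8');e=env.sense();print(e['ft_force'],e['moment'])
"
```

```text
pine [0.0425 0.1373] 1.09 645
band [ 0.4743 -0.0507  0.085 ] 23
dark px 224.16 193.5
post px 294.7 186.39
[0.08647713 1.62419991 0.51449518] [ 0.28341438 -0.07029404  0.00418358]
```

>>> step_arm:
  increments: [1,0.033,0.135,0,0,0,0.015,1,0.065,0.271,0,0,0,0.03]

```text
time_s: 20.12
eef_pos: [0.6534, -0.0149, 0.0735]
tcp_rot: [-3.141, 0.033, 0.0]
ft_force: [1.1, 6.5, 0.9]
width: -0.001
grip_force: 3.4
```

```bash
python3 -c "
from h import *
pine('topd');knob('side9');e=env.sense();print(e['ft_force'],e['moment'])
"
```

```text
pine [0.0425 0.1373] 1.11 643
band [ 0.4748 -0.0462  0.0856] 24
dark px 224.24 193.24
post px 294.75 186.78
[0.26726932 4.92002576 0.5651008 ] [ 0.75938391 -0.11584071  0.07312419]
```

The table has stopped: its angle stays unchanged while the push rose from 2 to 6.5 N, and the knob is 12 mm lower. The pin has locked, so I'll back off and lift clear.

>>> step_arm:
  increments: [1,0,-0.5,0,0,0,0,1,0,-1.5,0,0,0,0,1,0,-2.5,0,0,0,0,1,0,-2.5,-3,0,0,0,1,0,-2.5,-8,0,0,0,1,0,-2.5,-13,0,0,0,1,0,-2.5,-15,0,0,0,1,0,-2.5,-15,0,0,0]

```text
time_s: 21.22
eef_pos: [0.655, 0.01, 0.2257]
tcp_rot: [3.141, -0.031, 0.007]
ft_force: [-0.5, 0.2, 0.2]
width: -0.001
grip_force: 0.0
```

```bash
python3 -c "
from h import *
pine('tope');knob('sidea');e=env.sense();print(e['eef_pos'],e['ft_force'])
s=load('sidea')
cv2.imwrite('pics/c8.png',cv2.resize(s['image'][120:300,160:340,::-1],(600,600),interpolation=2))
"
```

```text
pine [0.0427 0.1372] 1.08 605
band [ 0.4748 -0.0475  0.0859] 22
dark px 224.22 193.14
post px 294.91 186.94
[0.65334942 0.0099883  0.22233924] [-0.50091099 -0.4472977  -0.76238425]
```

View pics/c8.png

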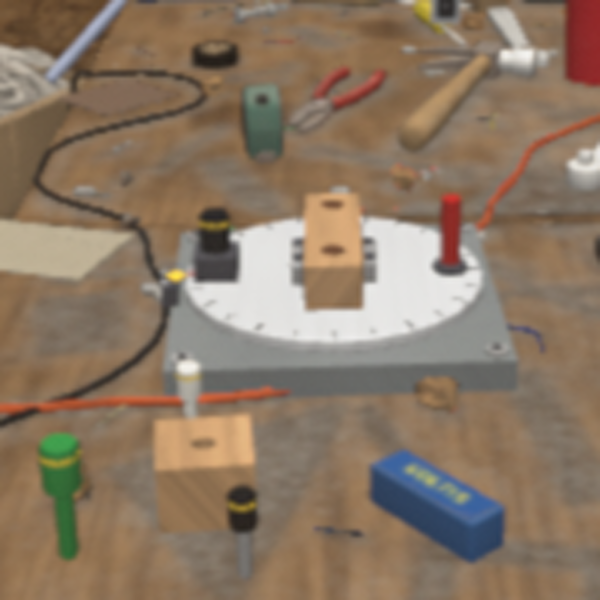

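The knob at (214,230) sits flush on the bush block, the robot is clear, and the blue box (437,500) and tape measure (263,120) haven't moved.

```bash
python3 -c "
from rig import env
print(env.sign_off())"
```

```text
the job is handed in; nothing more can be done
None
```

The lock pin dropped 12 mm, fully home through the bush into the socket, and the table is locked; I let go of everything and handed the job in at about 21 s.

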